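# Shut the row of sample tubes

## Task

The samples in the full row of five tubes in the metal cooling block are ready to be stored: with the fingers closed, run the fingertips lightly along that row, starting at the end of the row on the hinge side of the lids, so that the lids fold over and are fully shut one after another from that end to the other. Leave the two tubes in the other row standing open, since they are still drying, and do not lift, grip or push away the block or disturb the things round it; finish with the hand clear.

Things in the scene. Friction and masses are not known exactly. Their poses are not given: they have to be found in the camera images.
- tube_block: loose aluminium cooling block, 152 mm long (its x axis) x 80 mm wide (y) x 39 mm high, 0.95 kg, on rubber feet; origin at the centre of its underside, z up. Two rows of five wells along x, wells 28 mm apart. The row at y = +20 mm is full: five tubes. The row at y = -20 mm holds two, in the wells at x = -28 and +28 mm. Tubes sit fast in the block, rims 53 mm above the bench, collars 19 mm across
- row_start (a point): centre of the top of the lid, when shut, of tube 1 of the row of five (block frame x = -56, y = 20, z = 56 mm): the end where the stroke begins. Every lid hinges on the -x side of its tube, at rim height, 10.5 mm from the tube's axis, so open lids show their outer faces to -x and a fingertip moving along the block's +x folds them over. Nothing stands on the block before this tube
- row_end (a point): the same point of tube 5, 112 mm further along the block's +x: the end of the stroke
- lid_1 (a joint): hinge angle of the lid of tube 1 of the row of five (the one at row_start): 0 rad = fully shut, grows as it opens (starts at 0.9 to 1.6, limit 1.9). Lids are discs 20 mm across, 3 mm thick, lip ends 23 mm from the hinge; open ones reach 77 mm, shut ones 56 mm above the bench. The stiff hinges stay where left, no spring: 0.25 N at the lip folds one, more near the hinge
- lid_2 (a joint): hinge angle of the lid of tube 2 of the row of five: 0 rad = fully shut, grows as it opens (starts at 0.9 to 1.6, limit 1.9)
- lid_3 (a joint): hinge angle of the lid of tube 3 of the row of five: 0 rad = fully shut, grows as it opens (starts at 0.9 to 1.6, limit 1.9)
- lid_4 (a joint): hinge angle of the lid of tube 4 of the row of five: 0 rad = fully shut, grows as it opens (starts at 0.9 to 1.6, limit 1.9)
- lid_5 (a joint): hinge angle of the lid of tube 5 of the row of five (the one at row_end): 0 rad = fully shut, grows as it opens (starts at 0.9 to 1.6, limit 1.9)
- drying_lid_1 (a joint): hinge angle of the lid of the other row's tube at block x = -28, y = -20 mm; to stay open (starts at 1.0 to 1.6 rad)
- drying_lid_2 (a joint): hinge angle of the lid of the other row's tube at block x = +28, y = -20 mm; to stay open (starts at 1.0 to 1.6 rad)
- vial_0: bystander: screw-capped sample vial, 23 mm across, 52 mm high, standing near the bench's front edge; origin under its centre
- vial_1: bystander: screw-capped sample vial, 23 mm across, 52 mm high, beside the block on the side of the row of two; origin under its centre
- vial_2: bystander: screw-capped sample vial, 23 mm across, 52 mm high, beside the block on the side of the row of two; origin under its centre
- marker_pen: bystander: pen 116 mm long, 10 mm thick, lying beside the block on the side of the row of five; origin under its middle, its y axis along the pen
- tape_roll: bystander: roll of tape, 68 mm across, 19 mm high, lying flat; origin under its centre
- pinch_clip: bystander: small steel tube clip, 56 mm long (its y axis), 14 mm high, behind the block; origin under its middle
- stopper_box: bystander: card box, 70 x 70 x 32 mm, behind the block; origin under its centre
- tweezers: bystander: steel forceps, 129 mm long (their y axis), 9 mm high, lying to the left; origin under their middle

How it is judged:
By the outcome, as a careful person would: the job done as asked, in the order asked, and still so for the second after the job is handed in, with the robot touching nothing.
It also fails if it takes over 42 s, if anything falls off the work surface, if the arm or the gripper's body presses on something with over 40 N, if the wrist force passes 120 N, or if a joint passes its speed limit or range.

## Robot

A 6-joint arm with a two-finger parallel gripper is mounted at the origin on a cart in front of the work surface, level with it; the furniture and walls round the work are solid. World frame = base frame: x ahead of the robot, y to its left, z up, the work surface at z = 0. Lengths are in m, angles in rad, forces in N, time in s.
With the tool pointing down it reaches from about 0.375 to 0.975 m from the base axis. Payload 3.8 kg.
Tool frame: the origin (TCP) lies on the mounting face of the last link; the fingertips stand 166 mm ahead of it and the grasp point (between the pads) lies 147 mm ahead of it (env.grip_point_offset is the distance from the TCP to the grasp point, in m); z points along the fingers, y is the direction in which the jaws open and shut (so a half turn about z gives the same grasp; the last joint's range is limited). The gripper opens to 88 mm and grips with 3 to 60 N. Pads are 18 mm wide; open, the fingers measure 123 mm over their backs; the gripper's body (75 mm by 187 mm) begins 45 mm behind the grasp point.
Start: joints at [1.078, 0.264, 1.604, -0, 1.274, -0.037], TCP at [0.297, 0.606, 0.405] pointing down, gripper open.
Joint ranges: [-2.63, 2.63], [-0.94, 2.18], [0.31, 2.57], [-1.31, 4.45], [0, 2.66], [-2.55, 2.55]. Speed limits (rad/s): [2.57, 2.57, 3.14, 3.14, 3.14, 3.14].

## Interface

Orientations are given as a unit quaternion [x, y, z, w].
In Python, from rig import env gives the robot as it stands.
- The arm moves only by the shell command python3 -m handwheel 'ROWS'. ROWS is JSON, a list of rows, each a list of 5 numbers: the shift along the tool's x, y, z in cm, then the turn about the tool's z in degrees, then the opening, from 0 (shut) to 1 (fully open). A call has 1 to 8 rows; each row is the pose to reach, as a shift and turn from the pose commanded when the call began, along the tool's axes at that moment; what a row does not reach only later rows make up. A row lasts 1/12 s, in which the tool goes at most 41.7 mm and 7.16 degrees, less where a joint would pass 70% of its speed; a pose out of reach is approached as far as the arm can. A call with a gripper value outside its range is refused whole. The fingers move at their own pace and stop on an object; the grip force is fixed at half the most. Time passes only in rows, so rows that repeat a pose let the fingers close. It gives the time, the measured TCP pose, the force and the opening at its end, in the units of the state.
- env.read_state(): the state, without advancing time (a new reading comes with each control period).
- env.snapshot(name): name is "scene" or "top" or "wrist"; returns (picture, depth): 480x640x3 uint8, red, green, blue; 480x640 float32, m along the optical axis (not along the pixel's ray), 0 where there is no reading.
- env.camera_model(name): a dict with "fovy" (degrees; the focal length in pixels is half the picture's height over the tangent of half this angle, whatever the lens; pixels are square), "cx", "cy" (the principal point, pixels), "rvec" (rotation vector, rad) and "tvec" (3), from world to camera coordinates, as OpenCV has them. Camera axes: x right, y down, z forward; pixel columns grow to the right and rows downward; lengths in m; the calibration is good to about 2 mm. The wrist camera is an equidistant fisheye: a pixel r from the principal point sees the ray r / f radians off the axis. A picture is of the moment at which its call begins: read the wrist's pose just before it. camera_model takes no time and is no camera call; for the wrist camera it gives the pose at the moment of the call.
- env.finish_job(): hands the job in, once; it reports no verdict.
The state is a dict: "time": time; "joint_pos": joint angles; "qvel": joint speeds; "joint_efforts": joint torques, N m; "tool_pos": TCP position; "eef_rot": TCP orientation; "force": force on the tool from outside, world axes, zero at the start; "ft_torque": the same for the moment, N m; "gripper_width": finger opening in m.
Only numpy, scipy, OpenCV 4.12 (cv2) and the standard library are available. Lean on these libraries where they do the work, as an engineer would, in place of code of your own. Each camera call takes 0.05 s, during which the arm holds its last target.

## Working session

There is one attempt and no reset: what is moved stays moved. The work goes in short steps, Python scripts to look and compute and a shell command to move; the robot and the scene stay as the last step left them, time stands still between calls to the robot, and variables do not carry over. Pictures are saved under pics/ and viewed, and the job is handed in when it is done.

```bash
ls; mkdir -p pics; python3 - <<'E'
from rig import env
import cv2,numpy as np
for n in ["scene","top"]:
    p,d=env.snapshot(n); cv2.imwrite(f"pics/{n}0.png",p[:,:,::-1]); np.savez(f"pics/{n}0.npz",p=p,d=d)
    print(n,env.camera_model(n))
s=env.read_state();print(s)
E
```

```text
pics
scene {'fovy': 50.675909543172395, 'cx': 316.7710663080325, 'cy': 244.78644881355706, 'rvec': array([ 2.37090783, -0.26481443,  0.09048383]), 'tvec': array([-0.5467358 ,  0.22132391,  0.9449569 ])}
top {'fovy': 47.82628521480598, 'cx': 318.0567410272922, 'cy': 234.05587341636098, 'rvec': array([ 2.09256722, -2.12382301,  0.17735068]), 'tvec': array([0.1269368 , 0.59674982, 1.02954258])}
{'time': 0.1, 'joint_pos': array([ 1.07808455e+00,  2.64691265e-01,  1.60521951e+00, -4.06250988e-06,
        1.27371295e+00, -3.69032949e-02]), 'qvel': array([ 0.00118051, -0.00190692, -0.0043388 ,  0.00049507, -0.00162574,
       -0.00021046]), 'joint_efforts': array([-3.62011806e-04, -5.03619325e+01, -3.58071899e+01,  7.30411615e-02,
        2.33088556e-02, -8.55424855e-05]), 'tool_pos': array([0.29698828, 0.60581743, 0.40351279]), 'eef_rot': array([ 2.25935759e-01,  9.74141674e-01, -9.80643133e-04, -2.63915018e-04]), 'force': array([-0.32814328,  0.7656506 ,  0.45587809]), 'ft_torque': array([0.03670876, 0.04595451, 0.0150848 ]), 'gripper_width': 0.08792272471791411}
```

View pics/scene0.png

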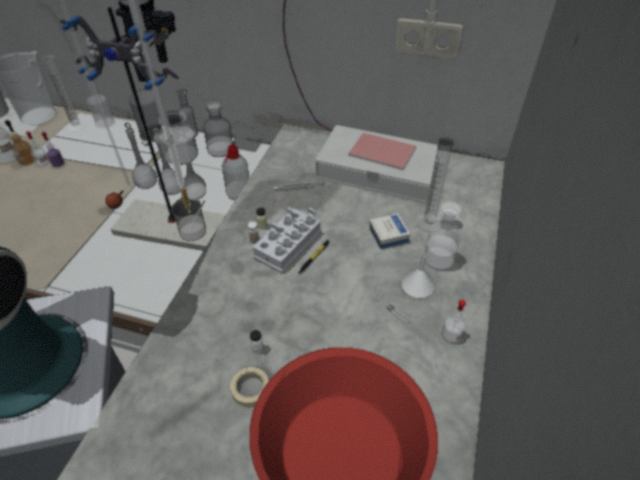

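View pics/top0.png

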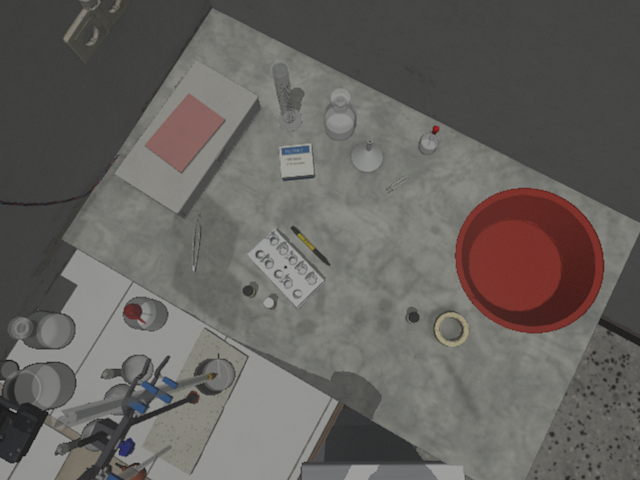

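```bash
cat > h.py <<'E'
import numpy as np,cv2
from rig import env
def cam(n,m=None):
    m=m or env.camera_model(n); f=240/np.tan(np.radians(m['fovy'])/2)
    R=cv2.Rodrigues(np.array(m['rvec']))[0]; return f,m['cx'],m['cy'],R,np.array(m['tvec'])
def proj(n,P):
    f,cx,cy,R,t=cam(n); q=np.atleast_2d(P)@R.T+t; return np.c_[f*q[:,0]/q[:,2]+cx,f*q[:,1]/q[:,2]+cy]
def ray(n,u,v,z):
    f,cx,cy,R,t=cam(n); d=R.T@np.array([(u-cx)/f,(v-cy)/f,1]); c=-R.T@t; return c+d*(z-c[2])/d[2]
E
python3 - <<'E'
from h import *
for n in["top","scene"]:
    print(n,proj(n,[[0,0,0],[.297,.606,.2],[.5,0,0],[.5,.3,0]]).round())
    f,cx,cy,R,t=cam(n);print(-R.T@t,f)
p=np.load("pics/top0.npz")['p'][:,:,::-1]
cv2.imwrite("pics/t1.png",cv2.resize(p[215:315,235:340],None,fx=7,fy=6,interpolation=3))
cv2.imwrite("pics/t1.png",cv2.resize(p[220:315,235:350],None,fx=6,fy=6,interpolation=3))
p=np.load("pics/scene0.npz")['p'][:,:,::-1]
cv2.imwrite("pics/s1.png",cv2.resize(p[195:280,235:340],None,fx=7,fy=7,interpolation=3))
E
```

```text
top [[385. 548.]
 [ 26. 400.]
 [376. 285.]
 [233. 287.]]
[0.3890887  0.09184684 1.12798731] 541.2555616976952
scene [[ 24. 363.]
 [158.  85.]
 [288. 314.]
 [265. 214.]]
[ 0.43689269 -0.59742396  0.83250059] 506.85463776766886
```

View pics/t1.png

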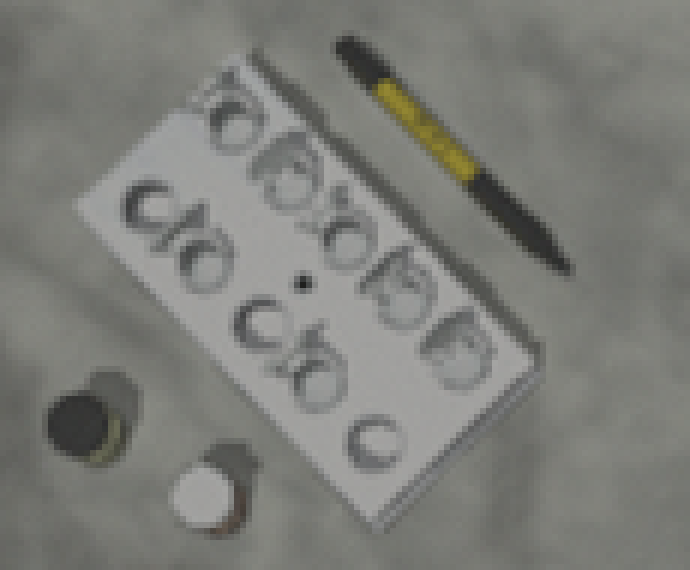

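View pics/s1.png

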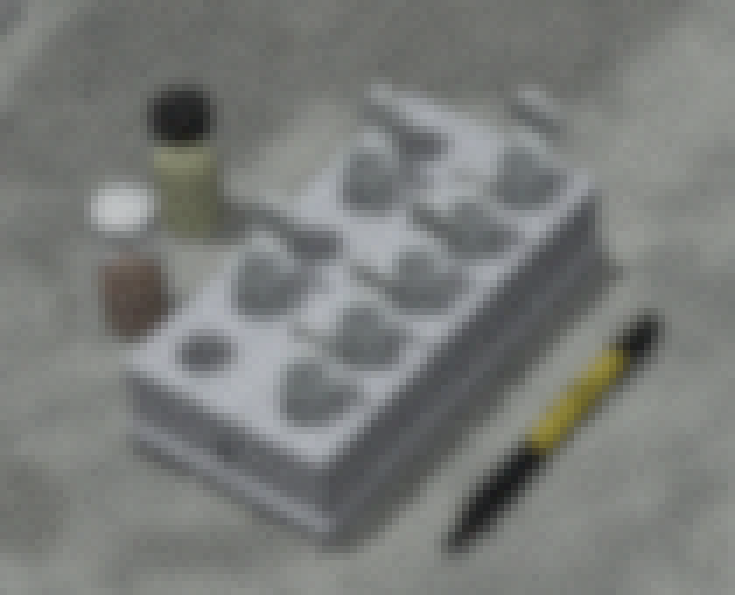

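```bash
python3 - <<'E'
from h import *
C=[(238,52),(78,202),(375,525),(540,350)]
P=np.array([ray("top",235+(a+.5)/6-.5,220+(b+.5)/6-.5,.039) for a,b in C]);print(P.round(4))
c=P.mean(0);print("cen",c,"sides",[np.linalg.norm(P[i]-P[(i+1)%4]) for i in range(4)])
x=(P[2]+P[3]-P[0]-P[1]);yaw=np.arctan2(x[1],x[0]);y=(P[0]+P[3]-P[1]-P[2]);print(np.degrees(yaw),np.degrees(np.arctan2(y[1],y[0]))-90)
# scene corners: front (330,460) right(600,195)? left(130,370)
for a,b in[(330,462),(130,368),(598,190)]:
    print(ray("scene",235+(a+.5)/7-.5,195+(b+.5)/7-.5,.039).round(4))
d=np.load("pics/top0.npz")['d']; print(d[262:272:3,280:290:3], )
f,cx,cy,R,t=cam("top"); v,u=267,285
q=np.array([(u-cx)/f*d[v,u],(v-cy)/f*d[v,u],d[v,u]]);print(R.T@(q-t))
s=env.read_state();from scipy.spatial.transform import Rotation as Ro
print(Ro.from_quat(s['eef_rot']).as_matrix().round(4))
# rims fit: tube 1 and 5 rim centres at z=.053
for a,b in[(237,122),(290,180),(346,240),(404,297),(460,352),(205,262),(318,380)]:
    w=ray("top",235+(a+.5)/6-.5,220+(b+.5)/6-.5,.053)-c; print(((w[0]*np.cos(yaw)+w[1]*np.sin(yaw))*1e3).round(1),((-w[0]*np.sin(yaw)+w[1]*np.cos(yaw))*1e3).round(1))
E
```

```text
[[0.6164 0.2087 0.039 ]
 [0.5651 0.2631 0.039 ]
 [0.4545 0.1624 0.039 ]
 [0.5122 0.1065 0.039 ]]
cen [0.53704354 0.18517432 0.039     ] sides [np.float64(0.07476326063264505), np.float64(0.14966491758913034), np.float64(0.08028320463270798), np.float64(0.1459261102223281)]
-136.62592842232976 -135.37296814608246
[0.5095 0.1097 0.039 ]
[0.4562 0.1617 0.039 ]
[0.6135 0.2057 0.039 ]
[[1.1013483 1.1041006 1.1034366 1.0878185]
 [1.1004626 1.0974056 1.0973079 1.0991608]
 [1.0985832 1.1025791 1.0958991 1.1028619]
 [1.1251019 1.0971282 1.095382  1.0978215]]
[0.53608336 0.18683147 0.03560319]
[[-8.979e-01  4.402e-01 -1.000e-03]
 [ 4.402e-01  8.979e-01 -1.800e-03]
 [ 1.000e-04 -2.000e-03 -1.000e+00]]
-53.3 19.7
-26.3 18.9
1.6 18.4
29.0 19.0
55.3 19.6
-26.0 -20.6
29.1 -20.6
```

```bash
python3 - <<'E'
from h import *
for n in["top","scene"]:
    d=np.load(f"pics/{n}0.npz")['d']; f,cx,cy,R,t=cam(n)
    v,u=np.mgrid[0:480,0:640]; q=np.stack([(u-cx)/f*d,(v-cy)/f*d,d],-1)[d>0]; P=(q-t)@R
    m=(P[:,0]>0)&(P[:,0]<.8)&(P[:,1]>-.1)&(P[:,1]<.9); P=P[m]
    H=np.full((16,20),-9.); i=(P[:,0]/.05).astype(int); j=((P[:,1]+.1)/.05).astype(int); np.maximum.at(H,(i,j),P[:,2])
    print(n,"cols y from -.1 step .05; rows x"); 
    for k in range(16): print(f"{k*.05:.2f}"," ".join("  ." if h<-8 else f"{int(h*100):3d}" for h in H[k]))
p,d=env.snapshot("wrist"); cv2.imwrite("pics/w0.png",p[:,:,::-1]); print(env.camera_model("wrist"))
E
```

```text
top cols y from -.1 step .05; rows x
0.00   .   .   .   . -77 -77   .   .   .   .   .   .   .   .   .   .   .   .   .   .
0.05   .   .   .   . -28 -10   .   .   .   .   .   .   .   .   .   .   .   .   .   .
0.10   0   0   0   0   0   0  -7  -7  -7  -4  -4  -3  -3  -6  -7  -7  -6  -7  -7   .
0.15   0   0   0   0   0  -7  -7  -7  -7  31  23  -4  -7  12  -2  -6  -6  -7  -7   .
0.20   0   0   0  -7  -7  -7  -7  -7  -4  44  43  -4  34  34  -1  -7  -7  -3   .   .
0.25   0   0   0   0   0  -7  -7  -7  41  47  41  -4  34  34  -7   5   4   0  -6   .
0.30   0   0   0   0   0   0   0   3  65  43  -4  -1  32  34  -7   5   5   0  -7   .
0.35   0   0   0   0   0   0   0   0  44   3  -4  -2  -2  -7  -7   7   7  -2  -3   .
0.40   5   0   0   0   0   0   0   0   0   0  -7   8   4  -7  -7   8   8   3   .   .
0.45   0   0   0   0   5   5   5   5   0   0   0   8   6  -7  -7   1   8   6   .   .
0.50   0   0   0   1   7   7   7   3   0   1   0   0   0   0  -7  -7  14   .   .   .
0.55   0   0   0   0   3   7   7   4   0   1   0   0   0   0   0  20  16   .   .   .
0.60   0   0   0   0   1   3   7   0   0   
[... 1186 characters left out ...]
0.50   0   0   0   0   7   8   7   0   0   1   0   0   0   0  -7  -7  34   .   .   .
0.55   0   0   0   0   1   7   7   4   0   1   0   0   0   0   0  34  34   .   .   .
0.60   0   0   0   0   0   3   7   0   0   1   6   0   0   0  35  35   .   .   .   .
0.65   0   1   0   0   0   0   0   0   0   6   6   6   0   0  35  35   .   .   .   .
0.70   0   1   1   0   3   3   2   0   6   7   7   6   6  36  36   .   .   .   .   .
0.75   0   4   9   0   3   3   3   0   7   7   7   7   6  37  31   .   .   .   .   .
{'fovy': 65.70646984690485, 'cx': 317.5531447986131, 'cy': 242.16645793359572, 'rvec': array([-2.43573657, -1.5193347 , -0.23268926]), 'tvec': array([-0.67362869, -0.04201216,  0.3914173 ])}
```

View pics/w0.png

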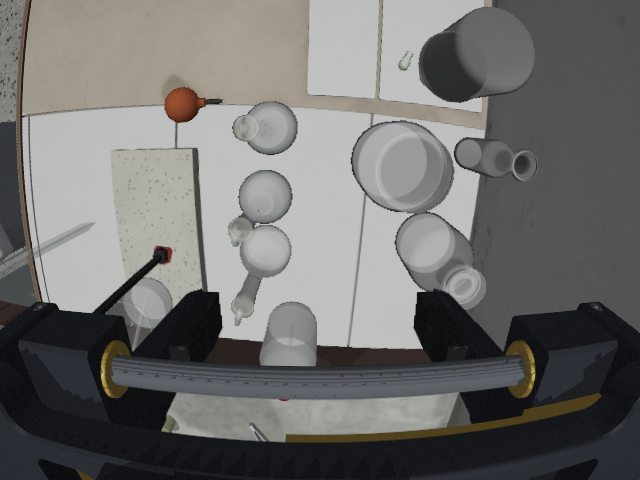

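```bash
python3 - <<'E'
from h import *
for n in["top","scene"]:
    d=np.load(f"pics/{n}0.npz")['d']; f,cx,cy,R,t=cam(n)
    v,u=np.mgrid[0:480,0:640]; q=np.stack([(u-cx)/f*d,(v-cy)/f*d,d],-1)[d>0]; P=(q-t)@R
    for lo in np.arange(.2,.9,.05):
        m=(P[:,0]>0)&(P[:,0]<.55)&(P[:,1]>.2)&(P[:,1]<.47)&(P[:,2]>lo)&(P[:,2]<lo+.05); 
        if m.sum(): print(n,round(lo,2),m.sum(),P[m][:,:2].min(0).round(2),P[m][:,:2].max(0).round(2))
E
```

```text
top 0.2 195 [0.19 0.32] [0.33 0.4 ]
top 0.25 278 [0.19 0.32] [0.33 0.4 ]
top 0.3 183 [0.2  0.32] [0.33 0.4 ]
top 0.35 854 [0.21 0.31] [0.37 0.41]
top 0.4 2115 [0.22 0.31] [0.37 0.41]
top 0.45 395 [0.27 0.32] [0.33 0.39]
top 0.5 270 [0.32 0.32] [0.33 0.32]
top 0.55 350 [0.32 0.32] [0.33 0.32]
top 0.6 534 [0.32 0.32] [0.33 0.33]
top 0.65 222 [0.32 0.32] [0.33 0.33]
scene 0.2 315 [0.19 0.32] [0.33 0.4 ]
scene 0.25 437 [0.19 0.31] [0.33 0.4 ]
scene 0.3 533 [0.19 0.31] [0.33 0.41]
scene 0.35 1344 [0.17 0.31] [0.37 0.44]
scene 0.4 1682 [0.17 0.31] [0.37 0.44]
scene 0.45 595 [0.19 0.31] [0.33 0.41]
scene 0.5 34 [0.32 0.32] [0.33 0.33]
```

```bash
python3 -m handwheel '[[0,0,-4,0,0],[0,0,-8,0,0],[0,0,-12,0,0],[0,0,-16,0,0],[0,0,-20,0,0],[0,0,-20,0,0],[0,0,-20,0,0]]'; python3 -c "
from rig import env
s=env.read_state();print(s['joint_pos'],s['tool_pos'])"
python3 -m handwheel '[[0,0,-4,0,0],[0,0,-8,0,0],[0,0,-12,0,0],[0,0,-14,0,0],[0,0,-14,0,0],[0,0,-14,0,0]]'; python3 -c "
from rig import env
s=env.read_state();print(s['joint_pos'],s['tool_pos'])"
```

```text
time: 0.73
tool_pos: [0.297, 0.606, 0.6091]
eef_rot: [0.226, 0.974, 0.004, 0.001]
force: [0.3, 0.0, -1.3]
gripper_width: 0.0437
[ 1.07813900e+00  2.12014560e-01  1.30141666e+00  2.12059840e-06
  1.62069399e+00 -3.69322695e-02] [0.29702643 0.60596835 0.60913127]
time: 1.23
tool_pos: [0.2973, 0.6064, 0.7443]
eef_rot: [0.226, 0.974, 0.0, 0.0]
force: [0.9, 0.1, -0.7]
gripper_width: 0.0036
[ 1.07809466e+00  2.68284341e-01  9.89419628e-01 -1.03491038e-05
  1.88360237e+00 -3.69058362e-02] [0.29728457 0.60638154 0.74426915]
```

```bash
python3 - <<'E'
import numpy as np
D=[(.26469,1.60522,1.27371,.29699,.60582,.40351),(.212015,1.301417,1.620694,.29703,.60597,.60913),(.268284,.98942,1.883602,.29728,.60638,.74427)]
A=[];b=[]
for q2,q3,q5,x,y,z in D:
    s=q2+q3; e=s+q5 # unknown a1,a2,h,t (r0=0)
    A.append([np.sin(q2),np.sin(s),0,np.sin(e)]);b.append(np.hypot(x,y))
    A.append([np.cos(q2),np.cos(s),1,np.cos(e)]);b.append(z)
A=np.array(A);p,r,rk,sv=np.linalg.lstsq(A,b,rcond=None);print(p,rk,A@p-b)
for q2,q3,*_ in D: print("elbow",p[0]*np.sin(q2),p[2]+p[0]*np.cos(q2),"wrist r z",p[0]*np.sin(q2)+p[1]*np.sin(q2+q3),p[2]+p[0]*np.cos(q2)+p[1]*np.cos(q2+q3))
E
```

```text
[0.514301   0.56605132 0.28983828 0.21589581] 4 [ 3.25535611e-04  2.24507295e-05  1.03782417e-04  5.70650694e-05
 -4.06625776e-04 -7.95157989e-05]
elbow 0.1345463249237602 0.7862280543942786 wrist r z 0.6754638552561646 0.6194278161744586
elbow 0.10822446682029643 0.7926235089555578 wrist r z 0.6733446968199808 0.8250768560279357
elbow 0.13632947697659784 0.7857412900543089 wrist r z 0.6748625929668007 0.9600862844561528
```

```bash
python3 -m handwheel '[[-3.5,-1.5,0,0,0],[-7.5,-3.2,0,0,0],[-11.3,-4.8,0,0,0],[-15,-6.4,0,0,0],[-18.8,-8,0,0,0],[-22.6,-9.6,0,0,0],[-26.3,-11.2,0,0,0],[-30,-12.7,0,0,0]]'
python3 -m handwheel '[[-3.7,-1.5,0,7,0],[-7.5,-3.2,0,14,0],[-11.3,-4.8,0,21,0],[-14,-6,0,28,0],[-15.1,-6.4,0,35,0],[-15.1,-6.4,0,42,0],[-15.1,-6.4,0,49,0],[-15.1,-6.4,0,56,0]]'
python3 -m handwheel '[[0,0,4,7,0],[0,0,8,14,0],[0,0,12,21,0],[0,0,16,28,0],[0,0,20,35,0],[0,0,24,42,0],[0,0,28,49,0],[0,0,32,54,0]]'
python3 - <<'E'
from h import *
from scipy.spatial.transform import Rotation as Ro
s=env.read_state();print(s['joint_pos'],s['tool_pos']);M=Ro.from_quat(s['eef_rot']).as_matrix();print(M.round(3),np.degrees(np.arctan2(M[1,0],M[0,0])))
for n in["wrist","top"]:
    m=env.camera_model(n)
    p,d=env.snapshot(n); cv2.imwrite(f"pics/{n}1.png",p[:,:,::-1]);np.savez(f"pics/{n}1.npz",p=p,d=d,**{k:m[k] for k in m})
E
```

```text
time: 1.9
tool_pos: [0.5123, 0.3586, 0.7403]
eef_rot: [0.226, 0.974, -0.002, -0.002]
force: [0.8, 0.2, 0.4]
gripper_width: 0.0005
time: 2.57
tool_pos: [0.6196, 0.2357, 0.7396]
eef_rot: [0.66, 0.752, -0.003, -0.002]
force: [-0.6, -0.2, -0.4]
gripper_width: 0.0006
time: 3.23
tool_pos: [0.6161, 0.2354, 0.4183]
eef_rot: [0.929, 0.371, -0.003, -0.0]
force: [-0.1, 0.2, 0.7]
gripper_width: 0.0007
[ 3.27207424e-01  2.29344611e-01  1.62143222e+00 -6.83851899e-06
  1.29725626e+00  1.13786573e+00] [0.61607226 0.23539354 0.41831576]
[[ 0.725  0.689 -0.006]
 [ 0.689 -0.725 -0.002]
 [-0.006 -0.003 -1.   ]] 43.55325945619124
```

View pics/wrist1.png

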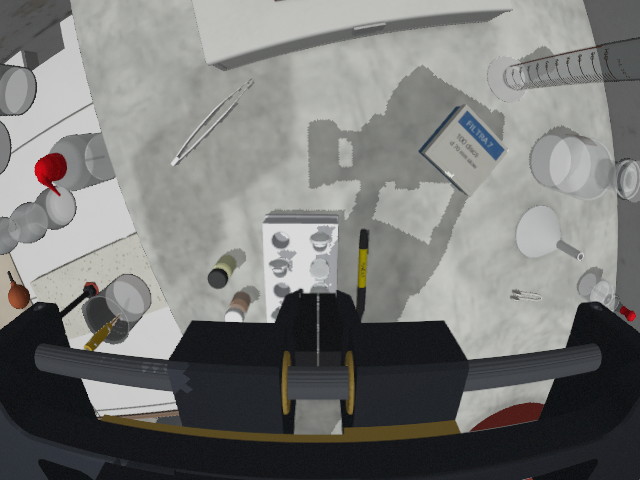

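```bash
python3 -m handwheel '[[3,0,0,0,0],[7,0,0,0,0],[10,0,0,0,0],[10,0,0,0,0],[10,0,0,0,0]]'
python3 - <<'E'
from h import *
for n in["wrist"]:
    m=env.camera_model(n)
    p,d=env.snapshot(n); cv2.imwrite(f"pics/{n}2.png",p[:,:,::-1]);np.savez(f"pics/{n}2.npz",p=p,d=d,**{k:m[k] for k in m})
    cv2.imwrite(f"pics/w2c.png",cv2.resize(p[250:310,240:360,::-1],None,fx=6,fy=6,interpolation=3))
E
```

```text
time: 3.75
tool_pos: [0.6906, 0.3063, 0.4242]
eef_rot: [0.927, 0.375, -0.001, 0.0]
force: [-0.2, -1.2, 0.2]
gripper_width: 0.0005
```

View pics/wrist2.png

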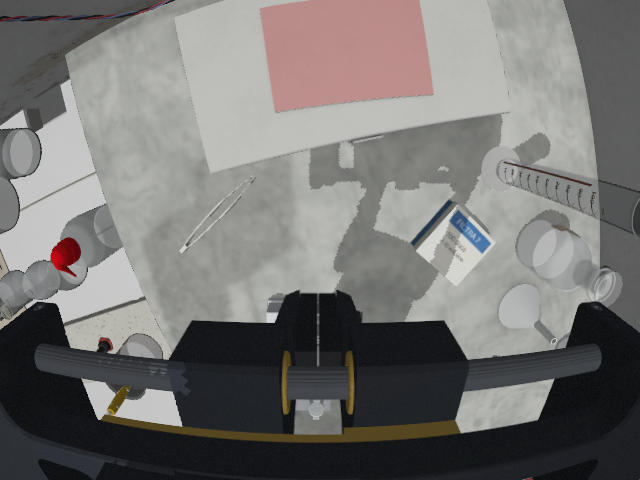

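```bash
cat >> h.py <<'E'
def wray(npz,u,v,z):
    m=np.load(npz); f=240/np.tan(np.radians(float(m['fovy']))/2); R=cv2.Rodrigues(m['rvec'])[0]; t=m['tvec']
    a=np.array([u-float(m['cx']),v-float(m['cy'])]); r=np.hypot(*a); th=r/f
    d=R.T@np.array([np.sin(th)*a[0]/r,np.sin(th)*a[1]/r,np.cos(th)]); c=-R.T@t; return c+d*(z-c[2])/d[2]
E
python3 - <<'E'
from h import *
p=np.load("pics/wrist1.npz")['p'][:,:,::-1]
cv2.imwrite("pics/w1c.png",cv2.resize(p[205:305,250:380],None,fx=6,fy=6,interpolation=2))
p=np.load("pics/top1.npz")['p'][:,:,::-1]
cv2.imwrite("pics/t2.png",cv2.resize(p[200:320,230:360],None,fx=5,fy=5,interpolation=2))
E
```

```text
(no output)
```

View pics/w1c.png

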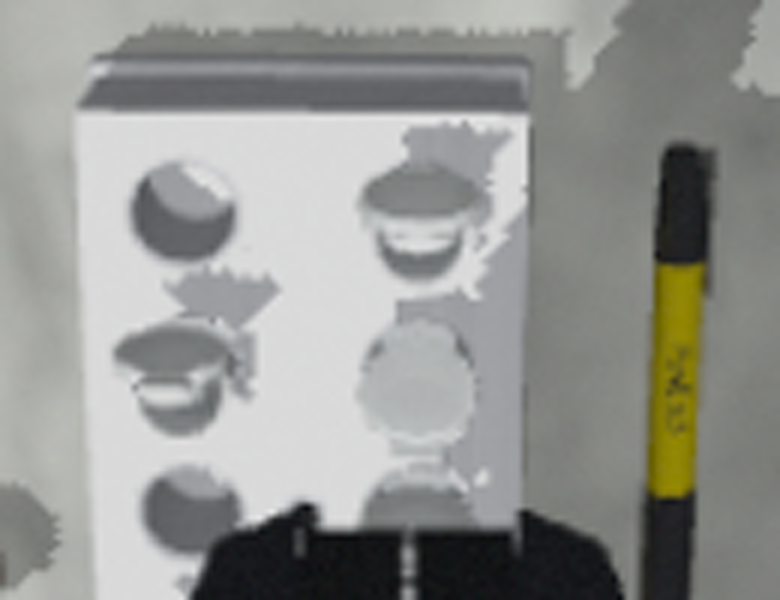

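View pics/t2.png

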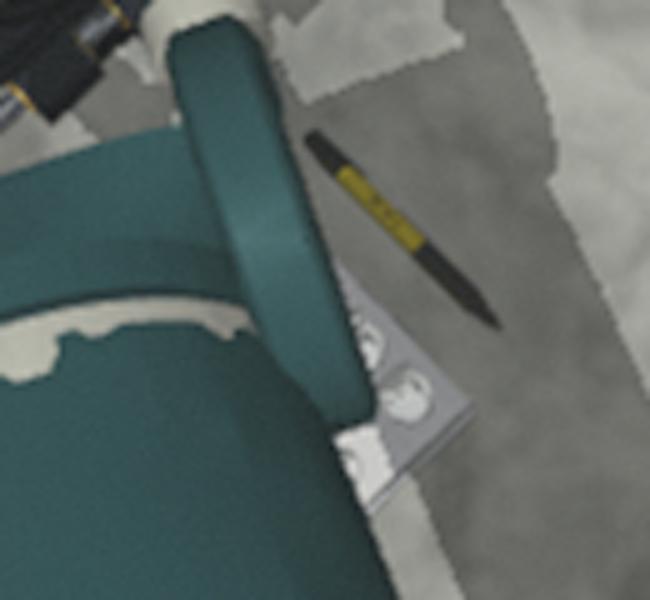

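```bash
python3 - <<'E'
from h import *
W="pics/wrist1.npz"
m=np.load(W);R=cv2.Rodrigues(m['rvec'])[0];c=-R.T@m['tvec'];print("cam",c,"axis",R[2])
g=lambda a,b,z:wray(W,250+(a+.5)/6-.5,205+(b+.5)/6-.5,z)
A=g(77,110,.039);B=g(527,117,.039);print("corners",A,B,np.linalg.norm(A-B),"yaw of y-axis-90",np.degrees(np.arctan2(*(B-A)[1::-1]))-90)
E1=g(184,210,.039);E3=g(193,510,.039);print("wells",E1,E3,np.linalg.norm(E1-E3),np.degrees(np.arctan2(*(E3-E1)[1::-1])))
mid=(A+B)/2
for yaw in [np.radians(-136.4)]:
    ex=np.array([np.cos(yaw),np.sin(yaw),0]);ey=np.array([-ex[1],ex[0],0])
    print("centre from edge",mid+.076*ex,"from well1",E1+.056*ex+.02*ey,"well3",E3+.02*ey)
    print("vs top c corners .537 .1852")
# finger tip points at z=.252
F=[g(a,530,.252) for a in(300,408,520)];print("tip",F,np.linalg.norm(F[0]-F[2]))
d=m['d'];print("depth tip",d[293:297:1,300:336:6])
T=np.array([.61607,.23539]);t=np.radians(43.55);X=np.array([np.cos(t),np.sin(t)]);Y=np.array([np.sin(t),-np.cos(t)])
for f in F:print((f[:2]-T)@X,(f[:2]-T)@Y)
E
```

```text
cam [0.6722383  0.28902762 0.39856771] axis [-0.22335134 -0.21037907 -0.95176406]
corners [0.56430861 0.26386696 0.039     ] [0.61538926 0.20824974 0.039     ] 0.07551494511177838 yaw of y-axis-90 -137.43462730322938
wells [0.56368245 0.23895418 0.039     ] [0.52282601 0.20056498 0.039     ] 0.056062277661875555 -136.78327751753443
centre from edge [0.53481188 0.18364726 0.039     ] from well1 [0.53692122 0.18585205 0.039     ] well3 [0.5366184  0.18608154 0.039     ]
vs top c corners .537 .1852
tip [array([0.61555938, 0.24626881, 0.252     ]), array([0.62099381, 0.24058994, 0.252     ]), array([0.62659956, 0.23467334, 0.252     ])] 0.016010634968012902
depth tip [[0.15962914 0.15978855 0.15836261 0.15981236 0.1592346  0.15967788]
 [0.15856996 0.15831244 0.1583037  0.15883626 0.1588749  0.15820855]
 [0.15673538 0.15694194 0.15727033 0.1568839  0.15672652 0.15797532]
 [0.15562333 0.15664978 0.1565936  0.15568155 0.         0.15645215]]
0.00712527720186564 -0.008236478559454023
0.007151343288647087 -0.00037633342519160265
0.0071377729925996185 0.007774151532274764
```

```bash
cat >> h.py <<'E'
from scipy.spatial.transform import Rotation as Ro
def where():
    s=env.read_state(); M=Ro.from_quat(s['eef_rot']).as_matrix(); tip=s['tool_pos']+M[:,2]*.166
    yw=np.radians(-136.8); ex=np.array([np.cos(yw),np.sin(yw),0]);ey=np.array([-ex[1],ex[0],0]); w=tip-np.array([.5363,.1855,0])
    print("t",s['time'],"tip block mm",(1e3*np.array([w@ex,w@ey,tip[2]])).round(1),"yaw",np.degrees(np.arctan2(M[1,0],M[0,0])).round(2),"tilt",M[:,2].round(4),"F",s['force'].round(2),"Fblock",(s['force']@ex).round(2))
    return tip,M,ex,ey
E
python3 - <<'E'
from h import *
tip,M,ex,ey=where()
tgt=np.array([.5363,.1855,0])-.096*ex+.02*ey; tgt[2]=.15
print("tool cm",(M.T@(tgt-tip)*100).round(2))
E
```

```text
t 3.8 tip block mm [-194.    17.7  258.7] yaw 44.02 tilt [-1.1e-03 -8.0e-04 -1.0e+00] F [ 0.09 -0.16 -0.45] Fblock 0.04
tool cm [-9.79  0.09 10.88]
```

```bash
python3 -m handwheel '[[-3,0,3,0.8,0],[-6,0.1,6,0.8,0],[-9,0.1,9,0.8,0],[-9.8,0.1,10.9,0.8,0],[-9.8,0.1,10.9,0.8,0],[-9.8,0.1,10.9,0.8,0],[-9.8,0.1,10.9,0.8,0]]' ; python3 - <<'E'
from h import *
tip,M,ex,ey=where()
tgt=np.array([.5363,.1855,0])-.096*ex+.02*ey; tgt[2]=.059
print("tool cm",(M.T@(tgt-tip)*100).round(2))
E
```

```text
time: 4.38
tool_pos: [0.6211, 0.2369, 0.3186]
eef_rot: [0.93, 0.367, 0.002, 0.0]
force: [0.4, 0.6, 0.6]
gripper_width: 0.0003
t 4.3833 tip block mm [-97.7  20.9 152.6] yaw 43.09 tilt [ 0.0041  0.0015 -1.    ] F [0.37 0.64 0.61] Fblock -0.7
tool cm [-0.2  -0.1   9.36]
```

```bash
python3 -m handwheel '[[0,-0.1,3,0,0],[0,-0.1,6,0,0],[0,-0.1,8,0,0],[0,-0.1,9,0,0],[0,-0.1,9.2,0,0],[0,-0.1,9.2,0,0],[0,-0.1,9.2,0,0],[0,-0.1,9.2,0,0]]' ; python3 - <<'E'
from h import *
where()
for n in["scene","wrist"]:
    m=env.camera_model(n)
    p,d=env.snapshot(n); np.savez(f"pics/{n}3.npz",p=p,d=d,**{k:m[k] for k in m})
    q=p[180:290,220:350] if n=="scene" else p[200:420,200:440]
    cv2.imwrite(f"pics/{n}3.png",cv2.resize(q[:,:,::-1],None,fx=5 if n=="scene" else 2.7,fy=5 if n=="scene" else 2.7,interpolation=2))
where()
E
```

```text
time: 5.05
tool_pos: [0.6208, 0.238, 0.2262]
eef_rot: [0.93, 0.367, 0.002, 0.0]
force: [-0.2, -0.3, -0.5]
gripper_width: 0.0004
t 5.05 tip block mm [-98.1  19.8  60.2] yaw 43.09 tilt [ 0.004   0.0013 -1.    ] F [-0.22 -0.27 -0.47] Fblock 0.35
t 5.15 tip block mm [-97.5  19.6  59.7] yaw 43.09 tilt [ 0.003  0.001 -1.   ] F [ 0.49  0.62 -0.7 ] Fblock -0.78
```

View pics/scene3.png

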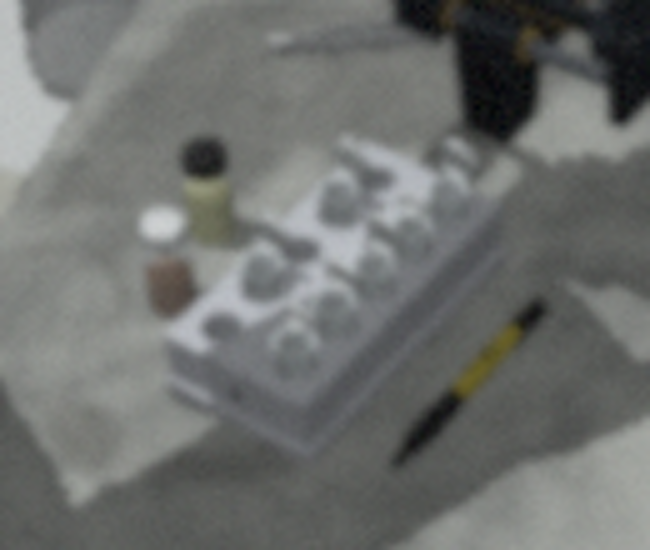

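View pics/wrist3.png

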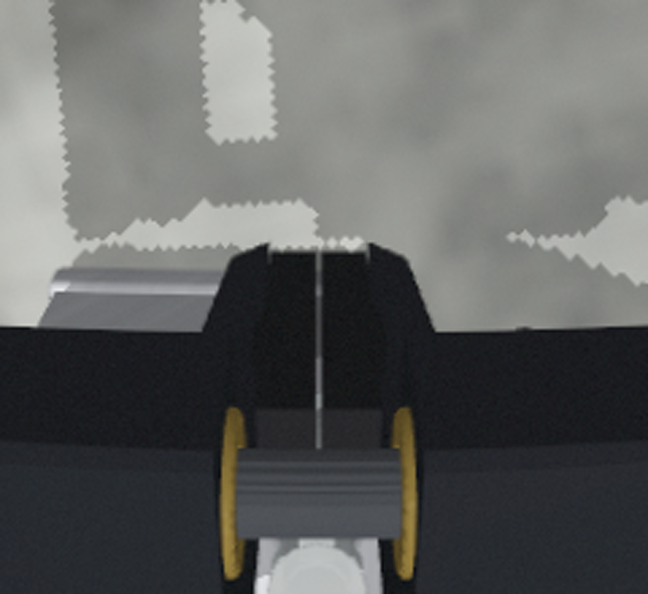

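```bash
python3 -m handwheel '[[-0.6,0,0.1,0,0],[-1.2,0,0.1,0,0],[-1.8,0,0.1,0,0],[-2.3,0,0.1,0,0],[-2.7,0,0.1,0,0],[-2.7,0,0.1,0,0]]' ; python3 -c "
from h import *
where()"; python3 -m handwheel '[[-0.5,0,0,0,0],[-1,0,0,0,0],[-1.5,0,0,0,0],[-2,0,0,0,0],[-2,0,0,0,0],[-2,0,0,0,0]]' ; python3 - <<'E'
from h import *
where()
for n in["scene","wrist"]:
    m=env.camera_model(n)
    p,d=env.snapshot(n); np.savez(f"pics/{n}4.npz",p=p,d=d,**{k:m[k] for k in m})
    q=p[180:290,220:350] if n=="scene" else p[200:420,200:440]
    cv2.imwrite(f"pics/{n}4.png",cv2.resize(q[:,:,::-1],None,fx=5 if n=="scene" else 2.7,fy=5 if n=="scene" else 2.7,interpolation=2))
where()
E
```

```text
time: 5.65
tool_pos: [0.5989, 0.2182, 0.2226]
eef_rot: [0.93, 0.367, -0.001, 0.0]
force: [-1.0, -1.7, 1.2]
gripper_width: 0.0005
t 5.65 tip block mm [-67.8  18.9  56.6] yaw 43.07 tilt [-1.1e-03 -7.0e-04 -1.0e+00] F [-1.02 -1.73  1.2 ] Fblock 1.92
time: 6.15
tool_pos: [0.5848, 0.2051, 0.2227]
eef_rot: [0.93, 0.367, -0.0, 0.0]
force: [0.6, -0.0, 0.1]
gripper_width: 0.0003
t 6.15 tip block mm [-48.7  18.9  56.7] yaw 43.07 tilt [-4.e-04 -2.e-04 -1.e+00] F [ 0.56 -0.05  0.12] Fblock -0.38
t 6.25 tip block mm [-48.8  18.9  56.6] yaw 43.09 tilt [-7.e-04 -5.e-04 -1.e+00] F [-1.29 -1.5   1.62] Fblock 1.97
```

View pics/scene4.png

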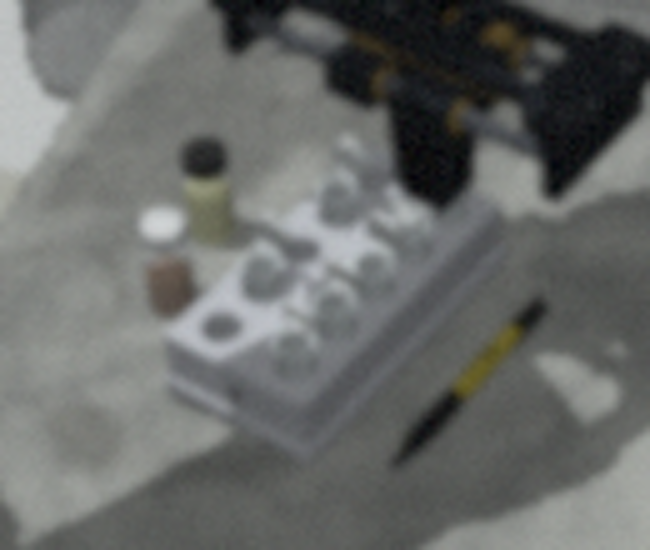

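View pics/wrist4.png

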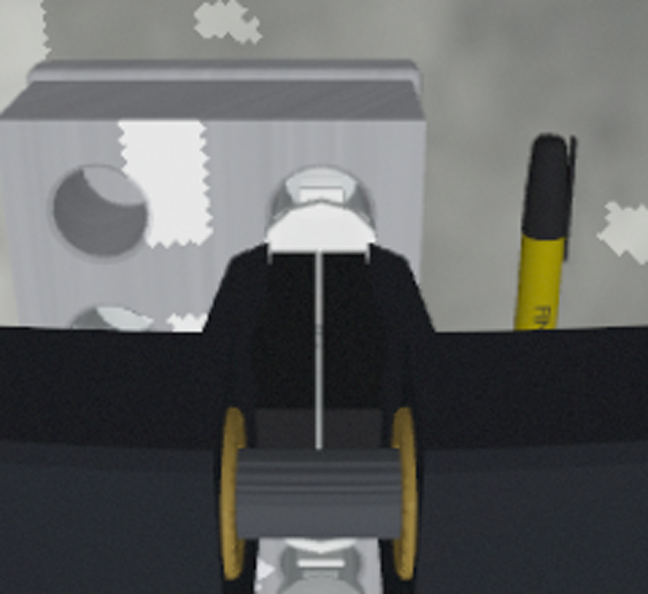

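```bash
for i in 1; do python3 -m handwheel '[[0,0,0.05,0,0],[0,0,0.1,0,0],[0,0,0.1,0,0]]'; python3 -c "
from h import *
where()";  python3 -m handwheel '[[0,0,0.05,0,0],[0,0,0.05,0,0]]'; python3 -c "
from h import *
where()"; done
```

```text
time: 6.5
tool_pos: [0.585, 0.2053, 0.2225]
eef_rot: [0.93, 0.367, -0.001, 0.0]
force: [-3.6, -2.0, 7.2]
gripper_width: 0.0005
t 6.5 tip block mm [-48.8  18.9  56.5] yaw 43.1 tilt [-1.1e-03 -7.0e-04 -1.0e+00] F [-3.59 -2.01  7.23] Fblock 3.99
time: 6.67
tool_pos: [0.5851, 0.2053, 0.2225]
eef_rot: [0.93, 0.367, -0.001, 0.0]
force: [-4.0, -3.2, 9.7]
gripper_width: 0.0003
t 6.6667 tip block mm [-48.9  19.   56.5] yaw 43.1 tilt [-1.e-03 -8.e-04 -1.e+00] F [-3.96 -3.21  9.74] Fblock 5.08
```

```bash
python3 -m handwheel '[[0,0,-0.1,0,0],[-0.3,0,-0.1,0,0],[-0.8,0,-0.1,0,0],[-1.3,0,-0.1,0,0],[-1.8,0,-0.1,0,0],[-2.3,0,-0.1,0,0],[-2.8,0,-0.1,0,0],[-2.8,0,-0.1,0,0]]'; python3 -c "
from h import *
where()";  python3 -m handwheel '[[0,0,0,0,0],[0,0,0,0,0]]'; python3 -c "
from h import *
where()"
```

```text
time: 7.33
tool_pos: [0.5643, 0.1857, 0.2227]
eef_rot: [0.93, 0.367, 0.0, 0.0]
force: [0.4, 1.1, 4.8]
gripper_width: 0.0006
t 7.3333 tip block mm [-20.7  19.1  56.7] yaw 43.07 tilt [ 6.e-04  1.e-04 -1.e+00] F [0.42 1.09 4.76] Fblock -1.05
time: 7.5
tool_pos: [0.5645, 0.1859, 0.2226]
eef_rot: [0.93, 0.367, -0.0, 0.0]
force: [-1.0, 0.4, 6.8]
gripper_width: 0.0004
t 7.5 tip block mm [-20.7  19.1  56.6] yaw 43.09 tilt [-6.e-04 -7.e-04 -1.e+00] F [-0.97  0.4   6.83] Fblock 0.44
```

```bash
python3 -m handwheel '[[-0.4,0,-0.05,0,0],[-0.9,0,-0.05,0,0],[-1.4,0,-0.05,0,0],[-1.9,0,-0.05,0,0],[-2.4,0,-0.05,0,0],[-2.8,0,-0.05,0,0],[-2.8,0,-0.05,0,0]]'; python3 -c "
from h import *
where()";  python3 -m handwheel '[[0,0,0,0,0],[0,0,0,0,0]]'; python3 - <<'E'
from h import *
where()
for n in["scene","wrist"]:
    m=env.camera_model(n)
    p,d=env.snapshot(n); np.savez(f"pics/{n}5.npz",p=p,d=d,**{k:m[k] for k in m})
    q=p[180:290,220:350] if n=="scene" else p[200:420,200:440]
    cv2.imwrite(f"pics/{n}5.png",cv2.resize(q[:,:,::-1],None,fx=5 if n=="scene" else 2.7,fy=5 if n=="scene" else 2.7,interpolation=2))
E
```

```text
time: 8.08
tool_pos: [0.5436, 0.1665, 0.2228]
eef_rot: [0.93, 0.367, -0.0, 0.0]
force: [0.8, 0.9, 2.9]
gripper_width: 0.0003
t 8.0833 tip block mm [ 7.8 18.8 56.8] yaw 43.07 tilt [-6.e-04 -4.e-04 -1.e+00] F [0.76 0.85 2.9 ] Fblock -1.14
time: 8.25
tool_pos: [0.5438, 0.1667, 0.2226]
eef_rot: [0.93, 0.367, -0.001, 0.0]
force: [-0.7, -0.6, 5.2]
gripper_width: 0.0006
t 8.25 tip block mm [ 7.7 18.8 56.6] yaw 43.09 tilt [-1.5e-03 -9.0e-04 -1.0e+00] F [-0.75 -0.59  5.22] Fblock 0.95
```

View pics/wrist5.png

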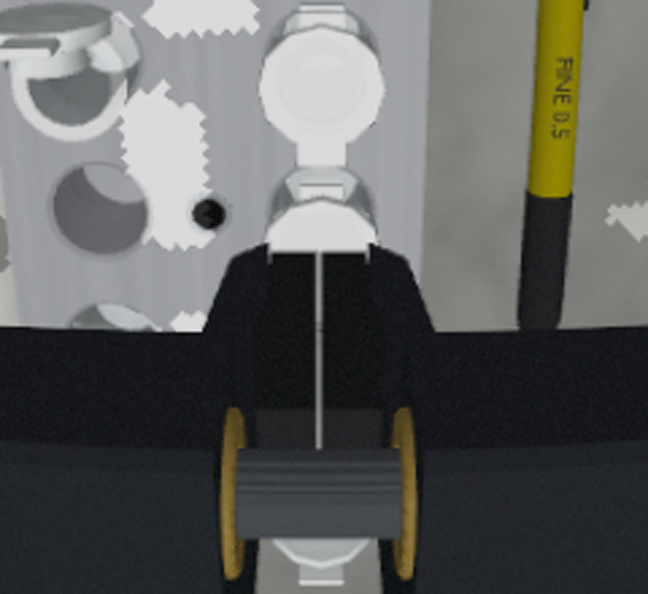

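View pics/scene5.png

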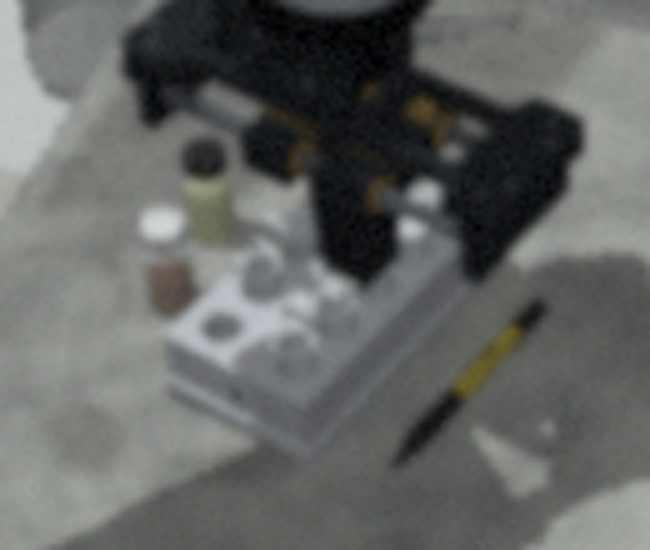

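```bash
python3 -m handwheel '[[-0.4,0,0,0,0],[-0.9,0,0,0,0],[-1.4,0,0,0,0],[-1.9,0,0,0,0],[-2.4,0,0,0,0],[-2.8,0,0,0,0],[-2.8,0,0,0,0]]'; python3 -c "
from h import *
where()";  python3 -m handwheel '[[-0.4,0,0,0,0],[-0.9,0,0,0,0],[-1.4,0,0,0,0],[-1.9,0,0,0,0],[-2.4,0,0,0,0],[-2.8,0,0,0,0],[-2.8,0,0,0,0],[-2.8,0,0,0,0]]'; python3 -c "
from h import *
where()"
```

```text
time: 8.93
tool_pos: [0.5231, 0.1474, 0.2227]
eef_rot: [0.93, 0.367, -0.0, 0.0]
force: [1.0, -0.3, 3.2]
gripper_width: 0.0003
t 8.9333 tip block mm [35.9 18.7 56.7] yaw 43.07 tilt [-7.e-04 -4.e-04 -1.e+00] F [ 1.01 -0.25  3.17] Fblock -0.56
time: 9.6
tool_pos: [0.5026, 0.1283, 0.2226]
eef_rot: [0.93, 0.367, -0.001, 0.0]
force: [-1.5, -1.5, 4.8]
gripper_width: 0.0003
t 9.6 tip block mm [64.1 18.6 56.6] yaw 43.09 tilt [-0.0019 -0.0012 -1.    ] F [-1.51 -1.46  4.84] Fblock 2.1
```

```bash
python3 -m handwheel '[[-0.3,0,0,0,0],[-0.3,0,0,0,0],[-0.3,0,-1,0,0],[-0.3,0,-4,0,0],[-0.3,0,-8,0,0],[-2,0,-11,0,0],[-5,0,-12,0,0],[-7,0,-12,0,0]]'; python3 - <<'E'
from h import *
where()
for n in["scene","wrist"]:
    m=env.camera_model(n)
    p,d=env.snapshot(n); np.savez(f"pics/{n}6.npz",p=p,d=d,**{k:m[k] for k in m})
    q=p[180:290,220:350] if n=="scene" else p[140:340,200:440]
    cv2.imwrite(f"pics/{n}6.png",cv2.resize(q[:,:,::-1],None,fx=5 if n=="scene" else 2.7,fy=5 if n=="scene" else 2.7,interpolation=2))
E
```

```text
time: 10.27
tool_pos: [0.4526, 0.0807, 0.3469]
eef_rot: [0.93, 0.368, 0.003, 0.001]
force: [0.5, 0.5, -0.6]
gripper_width: 0.0006
t 10.2667 tip block mm [132.   19.7 181. ] yaw 43.14 tilt [ 6.e-03  4.e-04 -1.e+00] F [ 0.47  0.46 -0.62] Fblock -0.66
```

View pics/wrist6.png

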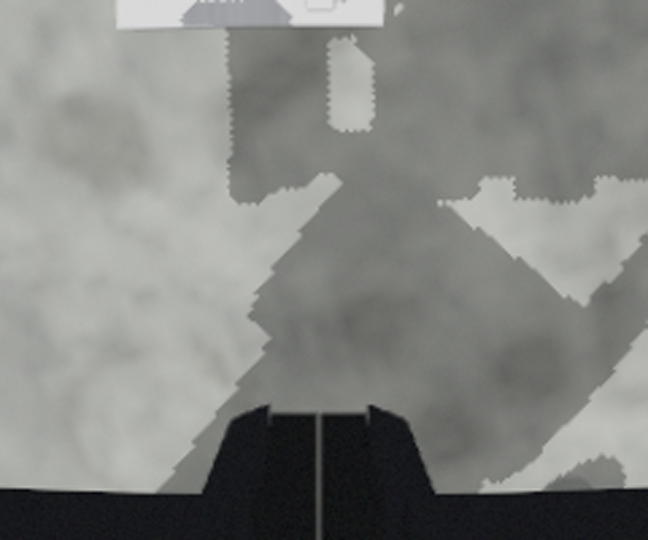

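View pics/scene6.png

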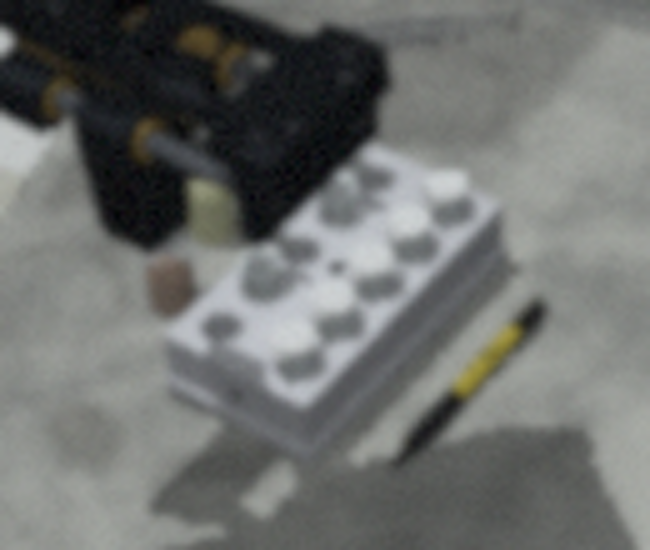

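```bash
python3 - <<'E'
from h import *
where()
m=env.camera_model("wrist");p,d=env.snapshot("wrist");np.savez("pics/w7.npz",p=p,d=d,**{k:m[k] for k in m})
cv2.imwrite("pics/w7.png",cv2.resize(p[0:180,200:440,::-1],None,fx=3,fy=3,interpolation=2))
f=240/np.tan(np.radians(m['fovy'])/2);R=cv2.Rodrigues(np.array(m['rvec']))[0]
v,u=np.mgrid[0:480,0:640];a=u-m['cx'];b=v-m['cy'];r=np.hypot(a,b);th=r/f
q=np.stack([np.tan(th)*a/r*d,np.tan(th)*b/r*d,d],-1); P=(q-m['tvec'])@R
yw=np.radians(-136.8); ex=np.array([np.cos(yw),np.sin(yw),0]);ey=np.array([-ex[1],ex[0],0]);w=P-np.array([.5363,.1855,0]);X=w@ex;Y=w@ey
for yy in(.02,-.02):
  for xx in np.arange(-.07,.075,.005):
    k=(abs(X-xx)<.0025)&(abs(Y-yy)<.006)&(d>0)
    print(f"{yy} {xx*1e3:.0f}:{(1e3*np.median(P[k][:,2])) if k.sum() else -1:.1f}/{k.sum()}",end="  ")
  print()
E
```

```text
t 10.3667 tip block mm [134.7  18.3 177.6] yaw 43.01 tilt [ 3.e-04 -3.e-04 -1.e+00] F [ 0.44  0.01 -0.11] Fblock -0.33
0.02 -70:-1.0/0  0.02 -65:-1.0/0  0.02 -60:-1.0/0  0.02 -55:-1.0/0  0.02 -50:-1.0/0  0.02 -45:39.9/30  0.02 -40:55.6/26  0.02 -35:57.0/91  0.02 -30:56.9/103  0.02 -25:57.0/111  0.02 -20:55.8/161  0.02 -15:40.7/107  0.02 -10:56.2/43  0.02 -5:57.0/115  0.02 0:57.1/108  0.02 5:56.8/124  0.02 10:55.5/147  0.02 15:40.1/88  0.02 20:56.5/82  0.02 25:56.9/117  0.02 30:57.0/119  0.02 35:56.9/125  0.02 40:40.7/118  0.02 45:51.8/95  0.02 50:56.9/118  0.02 55:56.9/118  0.02 60:56.9/117  0.02 65:56.3/106  0.02 70:39.8/87  0.02 75:39.7/60  
-0.02 -70:-1.0/0  -0.02 -65:-1.0/0  -0.02 -60:-1.0/0  -0.02 -55:-1.0/0  -0.02 -50:-1.0/0  -0.02 -45:39.3/11  -0.02 -40:40.9/26  -0.02 -35:51.3/342  -0.02 -30:21.0/15  -0.02 -25:41.6/12  -0.02 -20:44.2/161  -0.02 -15:39.8/94  -0.02 -10:38.1/171  -0.02 -5:13.9/102  -0.02 0:13.8/69  -0.02 5:14.2/18  -0.02 10:39.5/56  -0.02 15:72.6/31  -0.02 20:66.9/241  -0.02 25:20.1/96  -0.02 30:18.9/45  -0.02 35:53.0/106  -0.02 40:39.9/98  -0.02 45:39.5/110  -0.02 50:14.3/83  -0.02 55:13.7/79  -0.02 60:13.9/72  -0.02 65:38.8/111  -0.02 70:39.9/104  -0.02 75:39.5/44
```

View pics/w7.png

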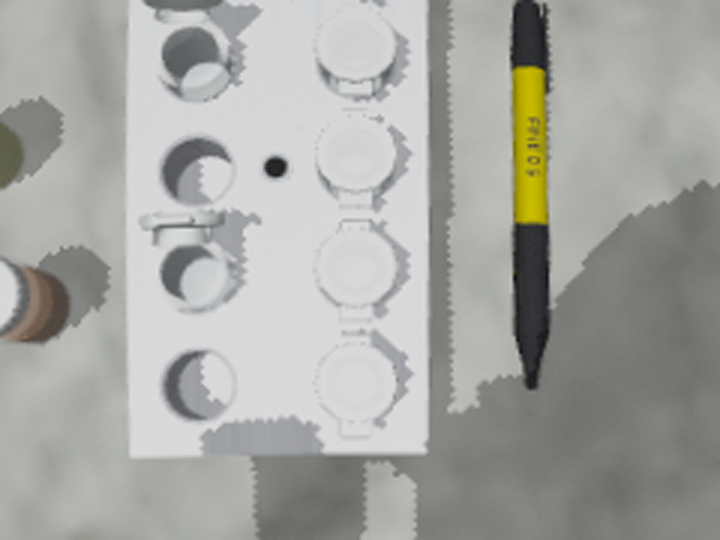

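```bash
python3 -m handwheel '[[-0.5,0,-3,0,0],[-1,0,-6,0,0],[-2,0,-10,0,0],[-2,0,-12,0,0],[-2,0,-12,0,0],[-2,0,-12,0,0],[-2,0,-12,0,0]]';  python3 - <<'E'
from h import *
where()
m=env.camera_model("wrist");p,d=env.snapshot("wrist")
cv2.imwrite("pics/w8.png",cv2.resize(p[0:180,200:440,::-1],None,fx=3,fy=3,interpolation=2))
f=240/np.tan(np.radians(m['fovy'])/2);R=cv2.Rodrigues(np.array(m['rvec']))[0]
v,u=np.mgrid[0:480,0:640];a=u-m['cx'];b=v-m['cy'];r=np.hypot(a,b);th=r/f
q=np.stack([np.tan(th)*a/r*d,np.tan(th)*b/r*d,d],-1); P=(q-m['tvec'])@R
yw=np.radians(-136.8); ex=np.array([np.cos(yw),np.sin(yw),0]);ey=np.array([-ex[1],ex[0],0]);w=P-np.array([.5363,.1855,0]);X=w@ex;Y=w@ey
for xx in np.arange(-.07,.075,.005):
    k=(abs(X-xx)<.0025)&(abs(Y-.02)<.006)&(d>0)
    print(f"{xx*1e3:.0f}:{(1e3*np.median(P[k][:,2])) if k.sum() else -1:.1f}/{k.sum()}",end="  ")
E
```

```text
time: 11.0
tool_pos: [0.4378, 0.0678, 0.4612]
eef_rot: [0.93, 0.367, -0.001, -0.0]
force: [0.8, 1.0, -0.2]
gripper_width: 0.0006
t 11.0 tip block mm [152.7  18.1 295.2] yaw 43.11 tilt [-0.0024  0.     -1.    ] F [ 0.78  1.01 -0.19] Fblock -1.26
-70:-1.0/0  -65:57.2/11  -60:57.0/49  -55:57.2/55  -50:56.7/64  -45:46.9/78  -40:55.2/10  -35:56.9/49  -30:57.0/54  -25:56.7/52  -20:56.4/70  -15:41.0/50  -10:55.5/33  -5:56.8/56  0:57.1/50  5:57.0/64  10:55.1/74  15:40.4/39  20:57.0/38  25:56.7/59  30:57.0/60  35:56.3/60  40:40.5/63  45:52.1/35  50:57.1/56  55:56.7/60  60:56.8/60  65:56.0/48  70:39.8/51  75:13.5/53
```

View pics/w8.png

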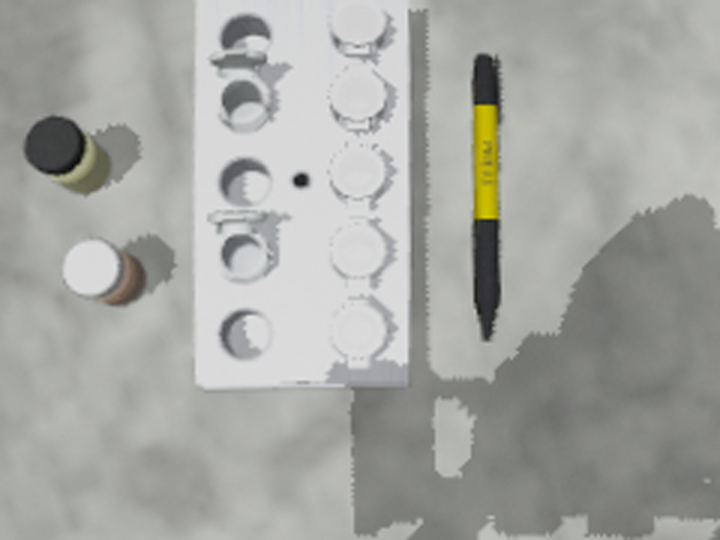

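All five lids lie flat at the same height, from (358,25) to (358,330). Both drying lids still stand open at (240,60) and (240,218). The pen and vials have not moved.

```bash
python3 -c "
from rig import env
print(env.finish_job())"
```

```text
the job is handed in; nothing more can be done
None
```

I shut all five lids of the full row in order, from tube 1 to tube 5, with one stroke of the closed fingertips. The job was handed in at about 11 s of the 42 s allowed.

- **Forces:** The fingertips pressed with about 3–7 N along the row. Pressing lid 1 shut took it briefly to about 10 N.
- **Lids:** In the last wrist depth picture the lids of the five tubes lie flat, their tops all at about 57 mm. That is 1 mm above the 56 mm given for shut lids. The same offset shows on the block's top face, so I take it as calibration. The fingertip contact height of about 56.5 mm agrees.
- **Other things:** Both drying lids still stand open. The block, pen and two vials beside it showed no visible shift. I did not look again at the other vial, tape, clip, box or tweezers, but the hand stayed well above and away from them.
- **Hand:** It finished clear, with the fingertips about 295 mm above the bench and beyond the end of the row, and the force reading near zero.

No check failed.

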